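Stack the corner weights

TASK

Put the two large L-shaped corner weights that lie about the table away on the pile begun by the one on the plywood board: lay them flat on it one after the other, either one first, each turned half round from the one just below, so that their corners point opposite ways in turn and the outer edges line up as one square, balanced pile of three. The bottom weight must stay where it lies, and leave the small L-shaped weight alone.

Things in the scene. Friction and masses are not known exactly. Their poses are not given: they have to be found in the camera images.
- foot_center (a point): Bottom weight of the pile, loose, flat on a fixed plywood board (140 x 140 x 8 mm). Shape, point and axes as corner_a; the point starts 18 mm above the table. A weight laid on it half turned, edges in line, has its point at x = y = +23.5 mm in this frame and 20 mm higher; the next one has it straight above this one, 40 mm higher.
- corner_a_center (a point): Large weight to stack: flat L of bare aluminium, 20 mm thick, 0.3 kg, arms 110 mm long outside and 46 mm wide. Point: centre of gravity, half-way up, 43 mm inside both outer edges. x, y run along the arms away from the outer corner (-43, -43 mm): one arm spans x -43 to 67, y -43 to 3; the other y -43 to 67, x -43 to 3. z up. Any yaw, loose.
- corner_b_center (a point): The other large weight to stack; shape, size, point and axes as corner_a. Both start flat on the bare table (point 10 mm up), at any yaw. Either can be gripped from above across the 46 mm width of an arm, e.g. at x = 28, y = -20 mm, fingers closing along y, or at x = -20, y = 28 mm, closing along x; the 64 x 64 mm notch leaves room for a finger.
- corner_small_center (a point): Small weight, not part of the job: same L but arms 70 mm long and 30 mm wide, 20 mm thick, 0.13 kg, loose, flat on the table. Point: centre of gravity, half-way up, 28 mm inside its outer edges; axes as corner_a. Further off, 0.72 m or more from the robot, lie a bar weight and a round weight, 20 mm high, also not used.
There are look-alikes about, which are no part of the job. What is shaped like the part that bears corner_a_center but black, blue or orange is not meant.

How it is judged:
By the outcome, as a careful person would: the job done as asked, in the order asked, and still so for the second after the job is handed in, with the robot touching nothing.
It also fails if it takes over 67 s, if anything falls off the work surface, if the arm or the gripper's body presses on something with over 40 N, if the wrist force passes 120 N, or if a joint passes its speed limit or range.

ROBOT

A 7-joint arm with a two-finger parallel gripper is mounted at the origin on the work surface. World frame = base frame: x ahead of the robot, y to its left, z up, the work surface at z = 0. Lengths are in m, angles in rad, forces in N, time in s.
With the tool pointing down it reaches from about 0.4 to 0.85 m from the base axis. Payload 10.4 kg.
Tool frame: the origin (TCP) lies on the centre line of the jaws, within the pads' length; the fingertips stand 8 mm ahead of it and the grasp point (between the pads) lies 11 mm behind it; z points along the fingers, y is the direction in which the jaws open and shut (so a half turn about z gives the same grasp; the last joint's range is limited). The gripper opens to 87 mm and grips with 3 to 60 N. Pads are 19 mm wide; open, the fingers measure 117 mm over their backs; the gripper's body (75 mm by 190 mm) begins 51 mm behind the grasp point.
Start: joints at [1.169, 0.332, -0.065, 1.46, 0.022, 1.35, -0.088], TCP at [0.231, -0.581, 0.231] pointing down, gripper open.
Joint ranges: [-2.6, 2.6], [-0.5, 2.12], [-1.47, 1.34], [0.16, 2.42], [-1.27, 4.41], [0.06, 2.06], [-2.6, 2.6]. Speed limits (rad/s): [2.22, 2.22, 2.79, 2.79, 3.14, 3.14, 3.14].

INTERFACE

Orientations are given as a unit quaternion [w, x, y, z].
In Python, from cell import monitor, get_image, calibration, order gives the robot as it stands. The module is installed in compiled form; this text tells all that it offers.
- The arm moves only by the tool jog_arm, never from a script. Its argument "commands" is one flat list of numbers, 7 for each row, row after row: the gripper command: -1 is shut, 1 is fully open, values between are in proportion, then the shift along the world's x, y, z in m, then the turn, a rotation vector about the world's x, y, z in rad. A call has 1 to 10 rows; each row is the pose to reach, as a shift and turn from the pose measured when the call began; what a row does not reach only later rows make up. A row lasts 1/10 s, in which the tool goes at most 50 mm and 8.59 degrees, less where a joint would pass 70% of its speed; a pose out of reach is approached as far as the arm can. A call with a gripper value outside its range is refused whole. The fingers move at their own pace and stop on an object; "squeeze" is the grip in N (left out, the last holds). Time passes only in rows, so rows that repeat a pose let the fingers close. It gives the time, the measured TCP pose, the force and the opening at its end, in the units of the state.
- monitor.get_state(): the state, without advancing time (a new reading comes with each control period).
- get_image(name): name is "scene" or "top" or "wrist"; returns the picture (400x640x3 uint8, blue, green, red); there is no depth.
- calibration(name): a dict with "intrinsics" (3x3 intrinsics, pixels), "D" ([k1, k2, p1, p2, k3] as OpenCV has them; the pictures are not rectified), "R" (3x3) and "t" (3): a world point X has camera coordinates R X + t. Camera axes: x right, y down, z forward; pixel columns grow to the right and rows downward; lengths in m; the calibration is good to about 2 mm. A picture is of the moment at which its call begins: read the wrist's pose just before it. calibration takes no time and is no camera call; for the wrist camera it gives the pose at the moment of the call.
- order.hand_in(): hands the job in, once; it reports no verdict.
The state is a dict: "t": time; "q": joint angles; "joint_vel": joint speeds; "effort": joint torques, N m; "position": TCP position; "tool_rot": TCP orientation; "force": force on the tool from outside, world axes, zero at the start; "ft_torque": the same for the moment, N m; "finger_gap": opening from 0.0 (shut) to 1.0 (fully open).
Only numpy, scipy, OpenCV 4.12 (cv2) and the standard library are available. Lean on these libraries where they do the work, as an engineer would, in place of code of your own. Each camera call takes 0.05 s, during which the arm holds its last target.

## Working session

There is one attempt and no reset: what is moved stays moved. The work goes in short steps, Python scripts to look and compute and a tool call to move; the robot and the scene stay as the last step left them, time stands still between calls to the robot, and variables do not carry over. Pictures are saved under pics/ and viewed, and the job is handed in when it is done.

Besides the shell and the picture viewer there is one more tool, called after ">>>" as name(argument=value, ...) on one line, values as JSON. jog_arm: Moves the arm, as the interface text tells. Its arguments: {"type":"object","properties":{"commands":{"type":"array"},"squeeze":{"type":"number"}},"required":["commands"]}

```bash
mkdir -p pics; python3 - <<'E'
from cell import monitor,get_image,calibration
import cv2
s=monitor.get_state();print({k:s[k] for k in("t","position","tool_rot","finger_gap")})
for n in("top","scene"):
    cv2.imwrite(f"pics/{n}0.png",get_image(n)); c=calibration(n); print(n,c)
E
```

```text
{'t': 0.0, 'position': array([ 0.2309773 , -0.58033416,  0.22972828]), 'tool_rot': array([-7.25951624e-04,  9.82118640e-01,  1.88261585e-01, -1.61299783e-04]), 'finger_gap': 1.0003821469874055}
top {'intrinsics': array([[442.56101872,   0.        , 316.06745382],
       [  0.        , 442.56101872, 198.04588153],
       [  0.        ,   0.        ,   1.        ]]), 'D': array([-0.08506264,  0.        ,  0.        ,  0.        ,  0.        ]), 'R': array([[-0.02178072, -0.99964777,  0.01516334],
       [-0.99669217,  0.02052353, -0.07863523],
       [ 0.07829633, -0.01682591, -0.99678813]]), 't': array([-0.01269335,  0.46056356,  1.20773079])}
scene {'intrinsics': array([[455.71137826,   0.        , 319.4661288 ],
       [  0.        , 455.71137826, 196.21690267],
       [  0.        ,   0.        ,   1.        ]]), 'D': array([-0.02370884,  0.        ,  0.        ,  0.        ,  0.        ]), 'R': array([[-0.57142357,  0.8205351 ,  0.0140447 ],
       [ 0.5772655 ,  0.4140562 , -0.70379117],
       [-0.58330065, -0.39405534, -0.71026807]]), 't': array([ 0.27412088, -0.24728826,  1.57715275])}
```

View pics/top0.png

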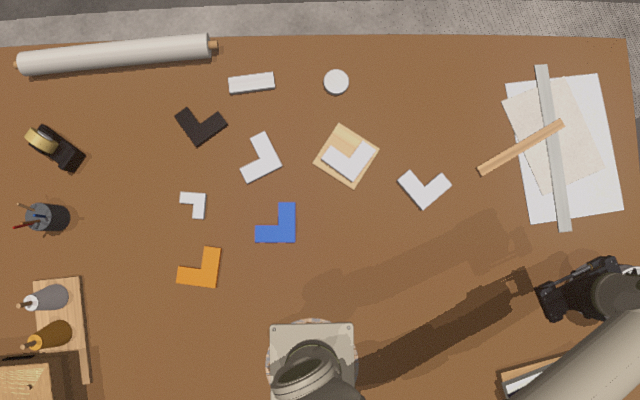

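View pics/scene0.png

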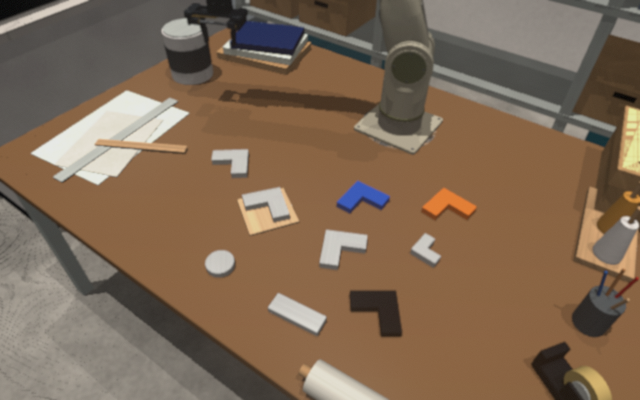

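```bash
cat > h.py <<'E'
import cv2,numpy as np
from scipy.optimize import minimize
from cell import monitor,get_image,calibration
def mask(im):
    h=cv2.cvtColor(im,cv2.COLOR_BGR2HSV)
    return ((h[...,1]<60)&(h[...,2]>105)).astype(np.uint8)
L=np.array([[-43,-43],[67,-43],[67,3],[3,3],[3,67],[-43,67]])/1000
def world(p,z,P=L):
    c,s=np.cos(p[2]),np.sin(p[2]); w=P@np.array([[c,s],[-s,c]])+p[:2]
    return np.c_[w,np.full(len(w),z)]
def proj(c,X):
    return cv2.projectPoints(np.asarray(X,float),cv2.Rodrigues(c["R"])[0],c["t"],c["intrinsics"],c["D"])[0][:,0]
K=8
def sil(c,p,z0,z1,box):
    x0,y0,x1,y1=box
    m=np.zeros(((y1-y0)*K,(x1-x0)*K),np.uint8)
    a=(proj(c,world(p,z0))-[x0,y0]+.5)*K-.5;b=(proj(c,world(p,z1))-[x0,y0]+.5)*K-.5
    f=lambda q:cv2.fillPoly(m,[np.round(q*16).astype(np.int32)],1,shift=4)
    f(a);f(b)
    for i in range(6):
        j=(i+1)%6;f(np.array([a[i],a[j],b[j],b[i]]))
    return cv2.resize(m.astype(np.float32),(x1-x0,y1-y0),interpolation=cv2.INTER_AREA)
def fit(views,p0,z0,z1,free=True):
    # views: list of (calib, float target mask image, box)
    def cost(p): return sum(np.sum((sil(c,p,z0,z1,b)-m[b[1]:b[3],b[0]:b[2]])**2) for c,m,b in views)
    best=None
    for st in(.02,.004):
        r=minimize(cost,p0,method="Nelder-Mead",options=dict(initial_simplex=np.array([p0]+[np.add(p0,d) for d in np.diag([st,st,st*8])]),xatol=1e-5,fatol=1e-3))
        p0=r.x
    return r.x,r.fun
def ground(c,uv,z):
    n=cv2.undistortPoints(np.array([[uv]],float),c["intrinsics"],c["D"])[0,0]
    d=c["R"].T@[n[0],n[1],1]; o=-c["R"].T@c["t"]; return (o+d*(z-o[2])/d[2])[:2]
E
python3 - <<'E'
from h import *
a=cv2.imread("pics/top0.png");b=cv2.imread("pics/scene0.png")
def r(im,x0,y0,x1,y1,k):return cv2.resize(im[y0:y1,x0:x1],None,fx=k,fy=k,interpolation=cv2.INTER_NEAREST)
A=r(a,170,110,460,230,2.7);cv2.imwrite("pics/c1.png",np.vstack([A,cv2.cvtColor(mask(A)*255,cv2.COLOR_GRAY2BGR)])[:600])
B=r(b,200,130,460,280,3);M=cv2.cvtColor(mask(B)*255,cv2.COLOR_GRAY2BGR)
cv2.imwrite("pics/c2.png",cv2.resize(np.vstack([B,M]),None,fx=.66,fy=.66))
E
```

```text
(no output)
```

View pics/c1.png

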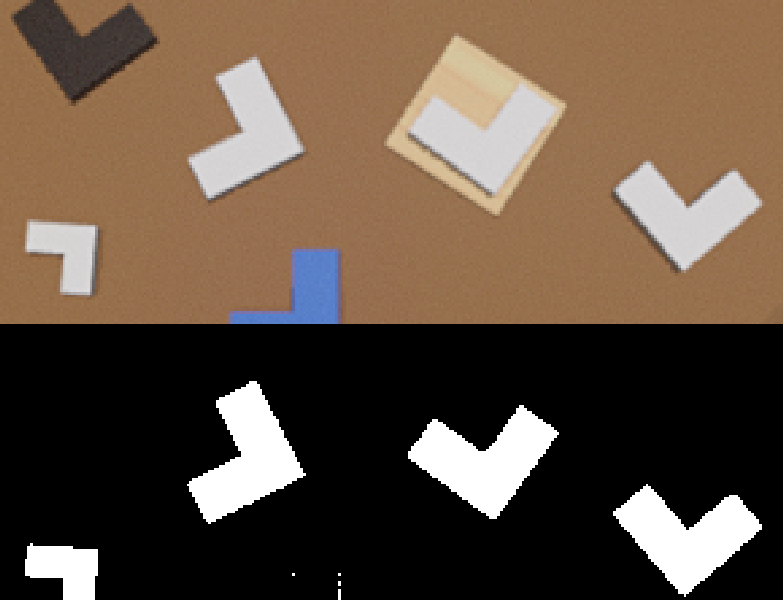

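View pics/c2.png

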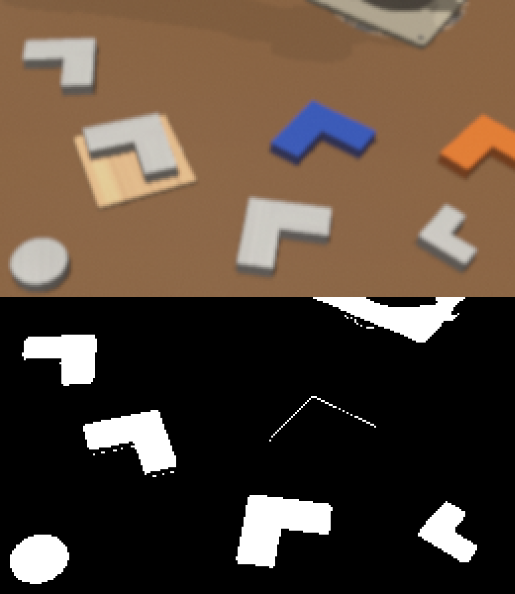

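Candidates: bare aluminium Ls at top-image pixels (262,158) and (425,188) are the large loose ones; (347,157) on the plywood is the foot. The small one is at (193,204), with colour look-alikes at (201,126) black, (276,222) blue and (201,268) orange. The crop confirms this. Side walls look dark, so I'll fit top faces only.

```bash
python3 - <<'E'
from h import *
cs={n:calibration(n) for n in("top","scene")}
im={n:cv2.imread(f"pics/{n}0.png") for n in cs}
def clean(m,uv):
    n,l=cv2.connectedComponents(m); return (l==l[uv[1],uv[0]]).astype(np.float32)
objs={"a":((270,160),(335,236),.02,(270,162)),"b":((425,198),(240,160),.02,(424,210)),"foot":((350,165),(275,203),.028,(351,182))}
for k,(u,us,z,_) in objs.items():
    ms={}
    for n,uu in(("top",u),("scene",us)):
        m=clean(mask(im[n]),uu); ys,xs=np.nonzero(m); ms[n]=(cs[n],m,(xs.min()-8,ys.min()-8,xs.max()+9,ys.max()+9)); 
    m=ms["top"][1];ys,xs=np.nonzero(m);g=ground(cs["top"],(xs.mean(),ys.mean()),z)
    for sel in(("top",),("scene",),("top","scene")):
        res=min((fit([ms[n] for n in sel],[*g,y],z,z) for y in np.arange(4)*np.pi/2),key=lambda r:r[1])
        print(k,sel,np.round(res[0][:2]*1000,1),np.round(np.degrees(res[0][2])%360,2),round(res[1],1),int(m.sum()))
E
```

```text
a ('top',) [573.5 128.8] 25.92 47.7 1102
a ('scene',) [576.6 130. ] 26.5 78.4 1102
a ('top', 'scene') [574.  129.1] 25.82 134.6 1102
b ('top',) [ 481.4 -324.4] 308.54 60.0 1100
b ('scene',) [ 483.5 -323.1] 308.91 64.3 1100
b ('top', 'scene') [ 482.1 -324.5] 308.69 130.9 1100
foot ('top',) [ 564.1 -116.3] 322.55 69.7 1134
foot ('scene',) [ 566.4 -114.8] 321.95 65.1 1134
foot ('top', 'scene') [ 564.5 -116.5] 322.01 144.2 1134
```

>>> jog_arm(commands=[1,0.371,0.7,0.0,0,0,0.073,1,0.371,0.7,0.0,0,0,0.073,1,0.371,0.7,0.0,0,0,0.073,1,0.371,0.7,0.0,0,0,0.073,1,0.371,0.7,0.0,0,0,0.073,1,0.371,0.7,0.0,0,0,0.073,1,0.371,0.7,0.0,0,0,0.073,1,0.371,0.7,0.0,0,0,0.073,1,0.371,0.7,0.0,0,0,0.073,1,0.371,0.7,0.0,0,0,0.073], squeeze=50)

```text
t: 1.1
position: [0.4655, -0.137, 0.2301]
tool_rot: [-0.0, 0.975, 0.224, -0.0]
force: [0.5, -0.7, 0.4]
finger_gap: 1.0
```

```bash
python3 - <<'E'
from h import *
c=calibration("wrist");cv2.imwrite("pics/w1.png",get_image("wrist"));np.save("w1.npy",c,allow_pickle=True)
print(c["intrinsics"],c["D"],-c["R"].T@c["t"],c["R"]); print(monitor.get_state()["joint_vel"])
E
```

```text
[[337.53556539   0.         315.07983934]
 [  0.         337.53556539 202.58773595]
 [  0.           0.           1.        ]] [0.00158725 0.         0.         0.         0.        ] [ 0.54146272 -0.09926117  0.3843525 ] [[ 4.35709384e-01 -9.00087380e-01  2.01537336e-04]
 [-8.57880145e-01 -4.15210153e-01  3.02724603e-01]
 [-2.72394915e-01 -1.32072845e-01 -9.53078052e-01]]
[ 0.0365288  -0.01791653  0.03118959  0.014808   -0.02927893  0.00529868
  0.19500165]
```

View pics/w1.png

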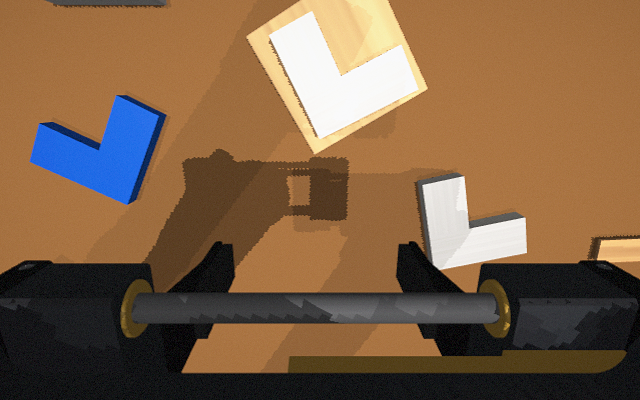

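The wrist picture shows the foot on its board at (345,85) fully in view, b at (470,220) and blue at (105,150). Fit the foot and b from here.

```bash
cat >> h.py <<'E'
def clean(m,uv):
    n,l=cv2.connectedComponents(m); return (l==l[uv[1],uv[0]]).astype(np.float32)
def wfit(im,c,uv,p0,z,sth=60,vth=105,name=None,top=0):
    h=cv2.cvtColor(im,cv2.COLOR_BGR2HSV)
    m=clean(((h[...,1]<sth)&(h[...,2]>vth)).astype(np.uint8),uv);ys,xs=np.nonzero(m)
    b=(max(xs.min()-10,0),max(ys.min()-10,0),min(xs.max()+11,640),min(ys.max()+11,400))
    r=fit([(c,m,b)],p0,z,z)
    if name:
        o=im.copy();cv2.polylines(o,[np.round(proj(c,world(r[0],z))*16).astype(np.int32)],True,(0,0,255),1,shift=4)
        o=o[b[1]:b[3],b[0]:b[2]];o=np.hstack([o,cv2.cvtColor((m[b[1]:b[3],b[0]:b[2]]*255).astype(np.uint8),cv2.COLOR_GRAY2BGR)])
        cv2.imwrite(name,cv2.resize(o,None,fx=2,fy=2,interpolation=cv2.INTER_NEAREST))
    print(np.round(r[0][:2]*1000,2),np.round(np.degrees(r[0][2]),2),"res",round(r[1],1),"area",int(m.sum()))
    return r[0]
E
python3 - <<'E'
from h import *
c=np.load("w1.npy",allow_pickle=True).item();im=cv2.imread("pics/w1.png")
wfit(im,c,(330,95),[.5645,-.1165,np.radians(-38)],.028,name="pics/f1.png")
wfit(im,c,(480,240),[.482,-.3245,np.radians(-51.3)],.02,name="pics/f2.png")
E
```

```text
[ 564.97 -114.53] -37.49 res 67.3 area 8798
[ 482.75 -323.06] -51.4 res 82.9 area 5620
```

View pics/f1.png

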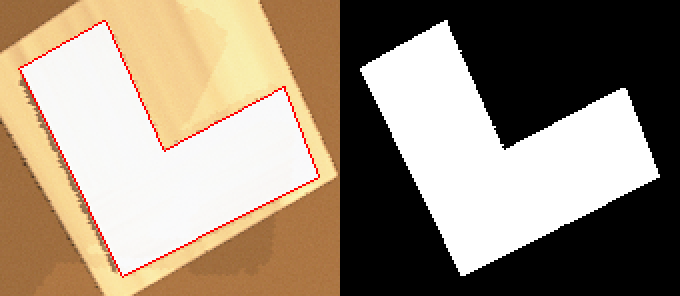

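View pics/f2.png

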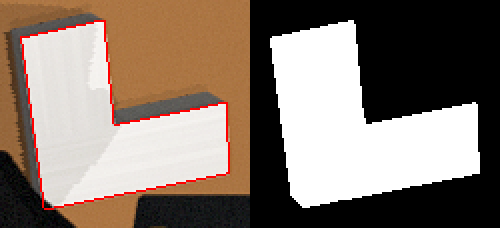

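>>> jog_arm(commands=[1,0.088,0.227,0.0,0,0,0,1,0.088,0.227,0.0,0,0,0,1,0.088,0.227,0.0,0,0,0,1,0.088,0.227,0.0,0,0,0,1,0.088,0.227,0.0,0,0,0,1,0.088,0.227,0.0,0,0,0,1,0.088,0.227,0.0,0,0,0])

```text
t: 1.85
position: [0.5566, 0.1004, 0.2297]
tool_rot: [-0.002, 0.973, 0.23, 0.001]
force: [0.9, 0.0, 0.4]
finger_gap: 0.997
```

```bash
cat > snap.py <<'E'
from h import *
import sys
def snap(n):
    s=monitor.get_state();c=calibration("wrist");im=get_image("wrist");cv2.imwrite(f"pics/{n}.png",im);np.save(n+".npy",c,allow_pickle=True)
    q=s["tool_rot"];print("t",round(s["t"],2),"pos",np.round(s["position"]*1000,2),"tooly",round(np.degrees(2*np.arctan2(q[2],q[1]))-90,2),"tilt",np.round(q,4),"vel",np.abs(s["joint_vel"]).max().round(3))
    return im,c
if __name__=="__main__": snap(sys.argv[1])
E
python3 snap.py w2
```

```text
t 1.85 pos [556.65 100.45 229.73] tooly -63.41 tilt [-2.300e-03  9.732e-01  2.300e-01  6.000e-04] vel 0.045
```

View pics/w2.png

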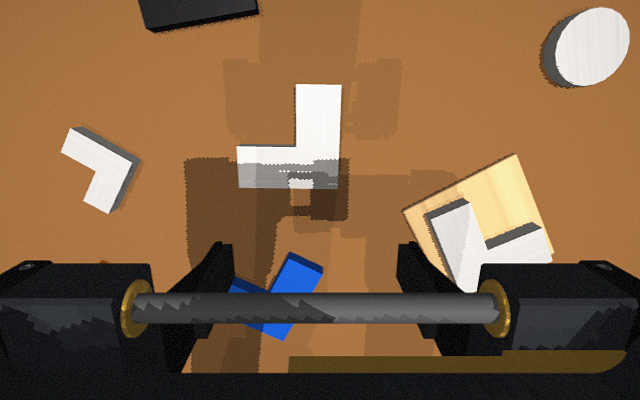

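```bash
python3 - <<'E'
from h import *
c=np.load("w2.npy",allow_pickle=True).item();im=cv2.imread("pics/w2.png")
for v in(70,85,100): wfit(im,c,(320,110),[.5742,.130,np.radians(26)],.02,sth=70,vth=v,name=f"pics/f3_{v}.png")
E
```

```text
[574.88 131.07] 25.48 res 171.7 area 7171
[574.72 130.9 ] 25.54 res 165.8 area 7146
[574.63 130.97] 25.47 res 288.6 area 6836
```

View pics/f3_85.png

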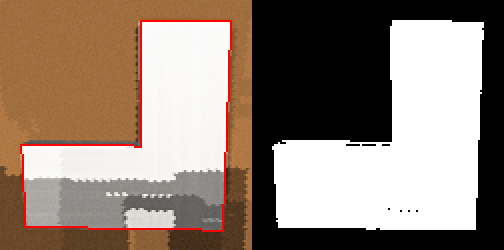

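>>> jog_arm(commands=[1,0.046,0.021,-0.04,0,0,-0.017,1,0.046,0.021,-0.08,0,0,-0.017,1,0.046,0.021,-0.12,0,0,-0.017,1,0.046,0.021,-0.16,0,0,-0.017,1,0.046,0.021,-0.19,0,0,-0.017,1,0.046,0.021,-0.205,0,0,-0.017,1,0.046,0.021,-0.21,0,0,-0.017,1,0.046,0.021,-0.21,0,0,-0.017])

```text
t: 2.7
position: [0.6031, 0.1187, 0.0204]
tool_rot: [-0.002, 0.976, 0.22, 0.001]
force: [-0.6, -0.3, 0.2]
finger_gap: 1.0
```

```bash
python3 snap.py w3
```

```text
t 2.7 pos [603.08 118.71  20.45] tooly -64.59 tilt [-1.600e-03  9.755e-01  2.199e-01  8.000e-04] vel 0.02
```

View pics/w3.png

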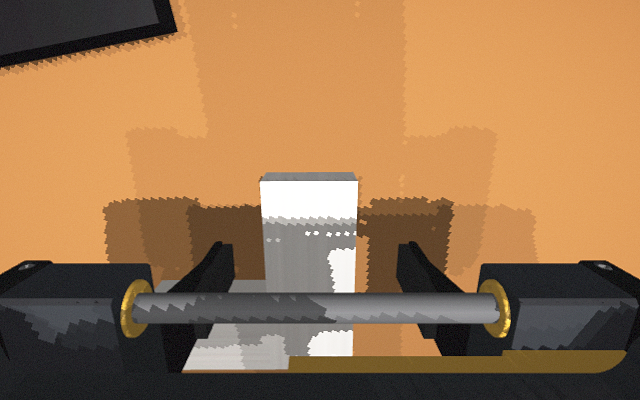

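>>> jog_arm(commands=[1,0,0.003,-0.006,0,0,0,1,0,0.003,-0.009,0,0,0,1,0,0.003,-0.009,0,0,0,-1,0,0.003,-0.009,0,0,0,-1,0,0.003,-0.009,0,0,0,-1,0,0.003,-0.009,0,0,0,-1,0,0.003,-0.009,0,0,0,-1,0,0.003,-0.009,0,0,0], squeeze=50)

```text
t: 3.55
position: [0.6036, 0.1221, 0.0122]
tool_rot: [-0.002, 0.975, 0.22, 0.001]
force: [-0.9, 1.4, 0.6]
finger_gap: 0.631
```

```bash
python3 snap.py w4
```

```text
t 3.55 pos [603.59 122.08  12.25] tooly -64.58 tilt [-0.0016  0.9755  0.22    0.0015] vel 0.001
```

View pics/w4.png

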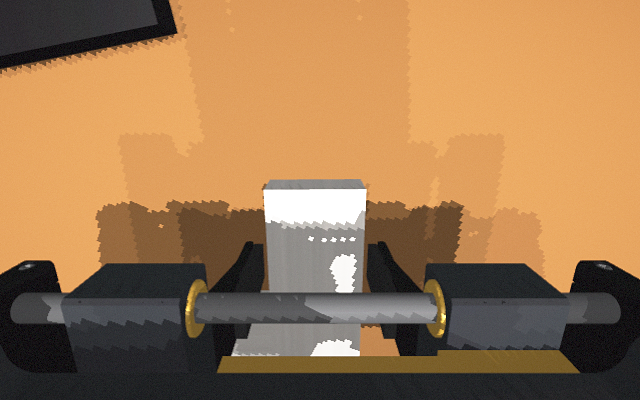

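>>> jog_arm(commands=[-1,0,0,0,0,0,0,-1,0,0,0,0,0,0,-1,0,0,0,0,0,0,-1,0,0,0,0,0,0], squeeze=50)

```text
t: 4.0
position: [0.6036, 0.1221, 0.0123]
tool_rot: [-0.002, 0.975, 0.22, 0.001]
force: [-0.0, -0.2, 0.1]
finger_gap: 0.525
```

```bash
python3 - <<'E'
from snap import *
im,c=snap("w5"); q=cv2.resize(im[160:400,200:430],None,fx=2.5,fy=2.5);cv2.imwrite("pics/w5c.png",q)
s=monitor.get_state();print(s["finger_gap"])
for z in(.02,): 
  for uv in((264,189),(367,189)): print(uv,ground(c,uv,z))
E
```

```text
t 4.0 pos [603.6  122.08  12.26] tooly -64.58 tilt [-0.0016  0.9755  0.22    0.0015] vel 0.002
0.5187634690485502
(264, 189) [0.63366528 0.16266751]
(367, 189) [0.65355217 0.1207825 ]
```

View pics/w5c.png

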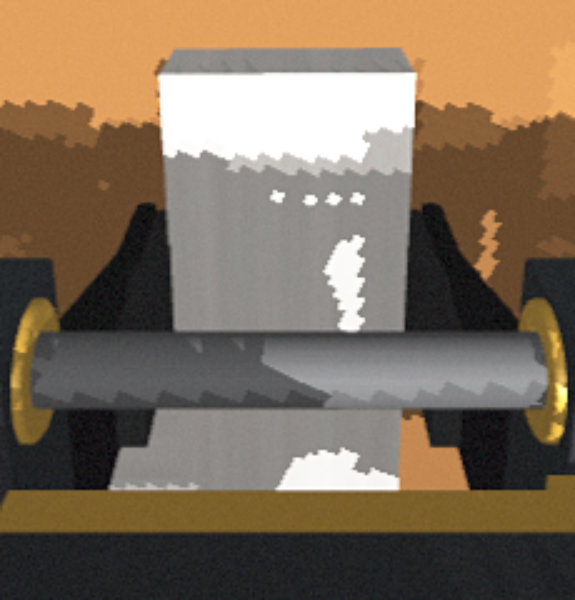

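>>> jog_arm(commands=[-1,0,0,0.03,0,0,0,-1,0,0,0.07,0,0,0,-1,0,0,0.1,0,0,0.12,-1,0,-0.02,0.1,0,0,0.26,-1,0,-0.05,0.1,0,0,0.4,-1,0,-0.08,0.1,0,0,0.54,-1,0,-0.11,0.1,0,0,0.68,-1,0,-0.14,0.1,0,0,0.82,-1,0,-0.17,0.1,0,0,0.96,-1,-0.01,-0.19,0.1,0,0,1.1], squeeze=60)

```text
t: 5.05
position: [0.5936, -0.0708, 0.1115]
tool_rot: [-0.002, 0.715, 0.699, 0.0]
force: [1.0, 0.1, -4.8]
finger_gap: 0.523
```

```bash
python3 snap.py w6; python3 -c "
from cell import monitor
s=monitor.get_state();print(s['finger_gap'],s['force'],s['ft_torque'],s['q'])"
```

```text
t 5.05 pos [593.58 -70.79 111.55] tooly -1.37 tilt [-2.200e-03  7.155e-01  6.986e-01  1.000e-04] vel 1.654
0.5199595603755734 [ 0.4390133  -4.32734004 -5.00006726] [-0.32943856 -0.20598898 -0.01308507] [ 0.67751209  0.49149434 -0.80416395  1.64209831  0.37578716  1.17568743
 -0.23279291]
```

View pics/w6.png

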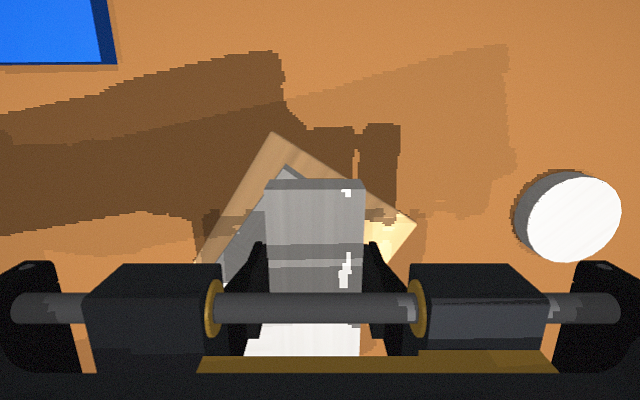

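>>> jog_arm(commands=[-1,-0.0025,-0.01,-0.01,0,0,0.14,-1,-0.0025,-0.01,-0.02,0,0,0.28,-1,-0.0025,-0.01,-0.03,0,0,0.42,-1,-0.0025,-0.01,-0.04,0,0,0.56,-1,-0.0025,-0.01,-0.05,0,0,0.7,-1,-0.0025,-0.01,-0.05,0,0,0.84,-1,-0.0025,-0.01,-0.05,0,0,0.94,-1,-0.0025,-0.01,-0.05,0,0,0.94,-1,-0.0025,-0.01,-0.05,0,0,0.94])

```text
t: 6.0
position: [0.589, -0.0845, 0.0607]
tool_rot: [-0.002, 0.32, 0.948, -0.002]
force: [0.6, -0.8, -4.7]
finger_gap: 0.521
```

```bash
python3 snap.py w7; python3 -c "
from cell import monitor,get_image
import cv2
s=monitor.get_state();print(s['finger_gap'],s['force'],s['ft_torque'],s['q']);a=get_image('scene');cv2.imwrite('pics/s7.png',cv2.resize(a[120:280,180:380],None,fx=3.5,fy=3.5))"
```

```text
t 6.0 pos [588.98 -84.46  60.71] tooly 52.71 tilt [-0.0016  0.3197  0.9475 -0.0022] vel 0.007
0.5250534398723387 [-0.27422636 -0.2438219  -3.33839368] [ 0.17034311 -0.08559737 -0.01044036] [ 0.78766176  0.61587827 -0.94743081  1.68202092  0.54711583  1.13604707
  0.60564642]
```

View pics/w7.png

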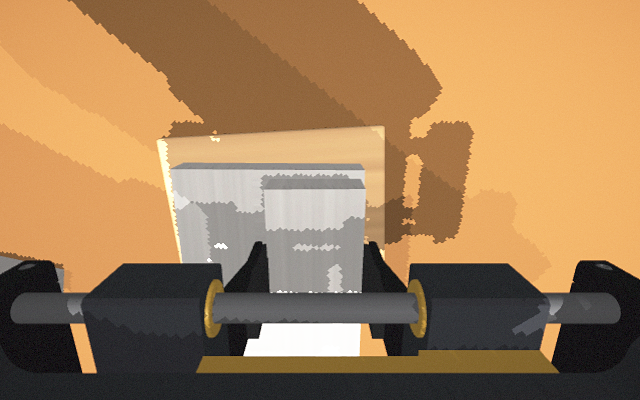

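View pics/s7.png

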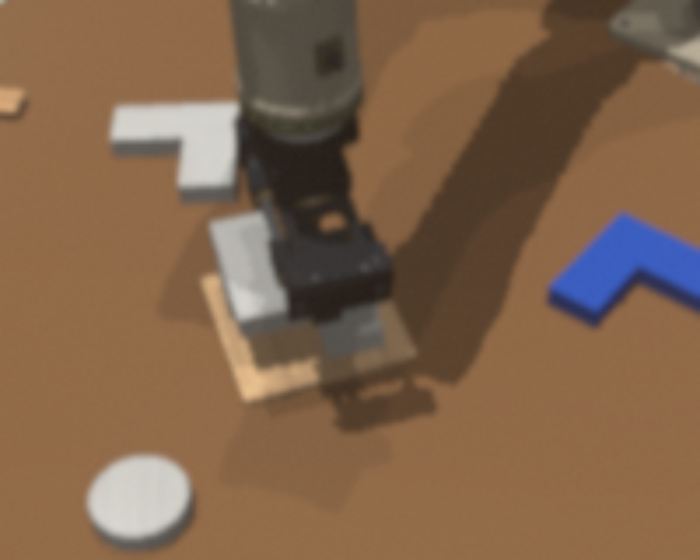

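```bash
python3 - <<'E'
import cv2
im=cv2.imread("pics/w7.png");cv2.imwrite("pics/w7c.png",cv2.resize(im[120:280,150:400],None,fx=3.2,fy=3.2,interpolation=cv2.INTER_CUBIC))
E
```

```text
(no output)
```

View pics/w7c.png

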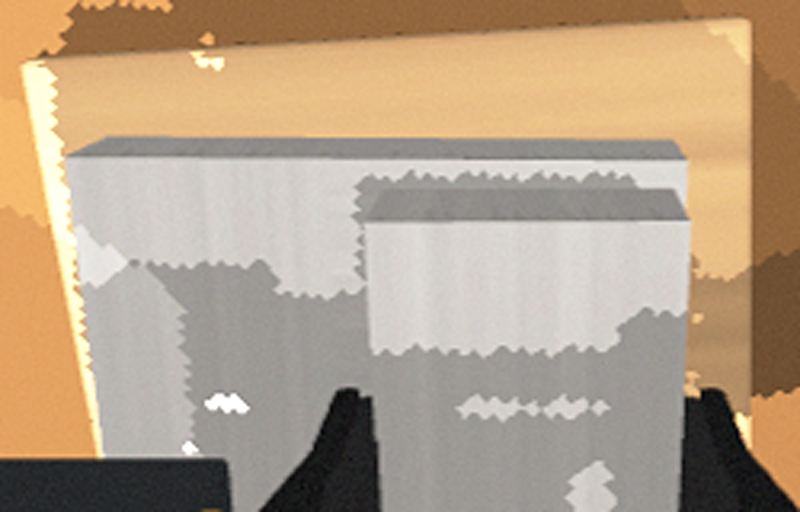

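```bash
python3 - <<'E'
from h import *
c=np.load("w7.npy",allow_pickle=True).item()
P=lambda x,y:((x+.5)/3.2-.5+150,(y+.5)/3.2-.5+120)
a=np.radians(142.7);ex=np.array([np.cos(a),np.sin(a)]);ey=np.array([ex[1],-ex[0]])
T=np.array([.58898,-.08446])
for n,p,z in(("footL",P(68,156.5),.028),("footR",P(686,159.5),.028),("pieceL",P(366,221),.0685),("pieceR",P(690,220),.0685)):
    g=ground(c,p,z); print(n,np.round(g*1000,1),"toolx,y:",np.round([(g-T)@ex*1000,(g-T)@ey*1000],2))
E
```

```text
footL [ 504.9 -121.4] toolx,y: [ 44.48 -80.34]
footR [571.3 -35. ] toolx,y: [44.01 28.68]
pieceL [541.  -75.2] toolx,y: [ 43.79 -21.67]
pieceR [568.5 -38.8] toolx,y: [43.97 23.87]
```

>>> jog_arm(commands=[-1,0.0024,0.0038,0,0,0,-0.004,-1,0.0024,0.0038,-0.005,0,0,-0.004,-1,0.0024,0.0038,-0.011,0,0,-0.004,-1,0.0024,0.0038,-0.015,0,0,-0.004,-1,0.0024,0.0038,-0.017,0,0,-0.004,-1,0.0024,0.0038,-0.017,0,0,-0.004,-1,0.0024,0.0038,-0.017,0,0,-0.004])

```text
t: 6.8
position: [0.5916, -0.0807, 0.044]
tool_rot: [-0.001, 0.321, 0.947, -0.002]
force: [-0.2, 0.6, -3.2]
finger_gap: 0.525
```

```bash
python3 - <<'E'
from snap import *
im,c=snap("w8");print(monitor.get_state()["force"])
cv2.imwrite("pics/w8c.png",cv2.resize(im[120:280,150:400],None,fx=3.2,fy=3.2,interpolation=cv2.INTER_CUBIC))
E
```

```text
t 6.8 pos [591.6  -80.75  44.01] tooly 52.52 tilt [-0.0013  0.3212  0.947  -0.0023] vel 0.004
[ 0.71531127  0.75859856 -3.84464304]
```

View pics/w8c.png

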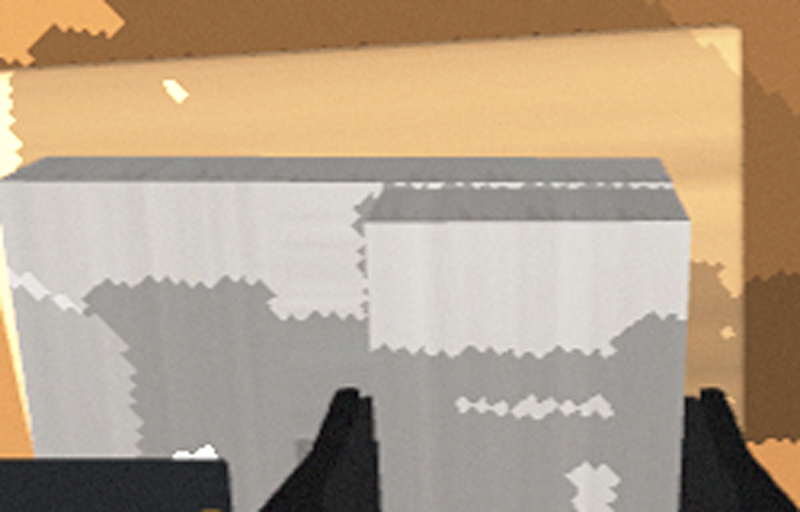

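>>> jog_arm(commands=[-1,0,0,-0.001,0,0,0,-1,0,0,-0.002,0,0,0,-1,0,0,-0.003,0,0,0,-1,0,0,-0.0035,0,0,0,-1,0,0,-0.0035,0,0,0])

```text
t: 7.35
position: [0.5916, -0.0807, 0.0405]
tool_rot: [-0.001, 0.321, 0.947, -0.002]
force: [-0.6, 0.0, -3.4]
finger_gap: 0.527
```

```bash
python3 -c "
from snap import *
snap('w9');print(monitor.get_state()['force'])"
```

```text
t 7.35 pos [591.56 -80.74  40.49] tooly 52.53 tilt [-0.0013  0.3212  0.947  -0.0023] vel 0.003
[-1.14157277  0.39321379 -3.94463455]
```

>>> jog_arm(commands=[-1,0,0,-0.0004,0,0,0,-1,0,0,-0.0008,0,0,0,-1,0,0,-0.0008,0,0,0])

```text
t: 7.7
position: [0.5917, -0.0807, 0.0402]
tool_rot: [-0.001, 0.321, 0.947, -0.002]
force: [-3.3, -0.7, 3.4]
finger_gap: 0.518
```

Contact made (force changed sign), so release and lift.

>>> jog_arm(commands=[-0.5,0,0,0,0,0,0,0.3,0,0,0,0,0,0,0.7,0,0,0,0,0,0,0.9,0,0,0,0,0,0,0.9,0,0,0,0,0,0,0.9,0,0,0.005,0,0,0,0.9,0,0,0.02,0,0,0,0.9,0,0,0.06,0,0,0,0.9,0,0,0.1,0,0,0])

```text
t: 8.6
position: [0.5914, -0.0804, 0.1422]
tool_rot: [-0.001, 0.321, 0.947, -0.002]
force: [0.7, 0.2, 1.0]
finger_gap: 0.947
```

```bash
python3 snap.py w10
```

```text
t 8.6 pos [591.4  -80.39 142.2 ] tooly 52.56 tilt [-0.0015  0.321   0.9471 -0.0022] vel 0.655
```

View pics/w10.png

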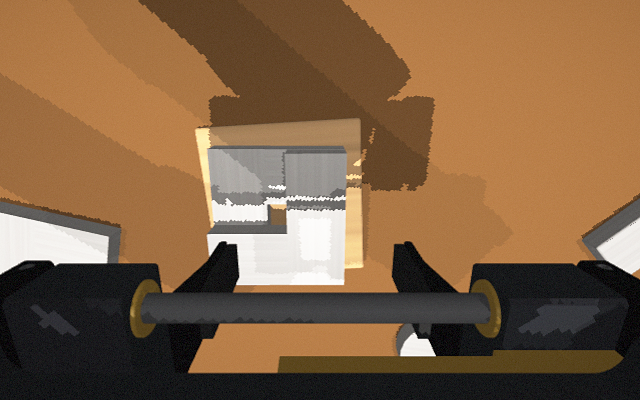

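>>> jog_arm(commands=[1,0,0,0.04,0,0,0,1,-0.015,-0.04,0.06,0,0,-0.1,1,-0.035,-0.085,0.088,0,0,-0.2,1,-0.055,-0.13,0.088,0,0,-0.244,1,-0.075,-0.175,0.088,0,0,-0.244,1,-0.095,-0.22,0.088,0,0,-0.244,1,-0.111,-0.26,0.088,0,0,-0.244,1,-0.111,-0.273,0.088,0,0,-0.244,1,-0.111,-0.273,0.088,0,0,-0.244,1,-0.111,-0.273,0.088,0,0,-0.244])

```text
t: 9.65
position: [0.4846, -0.3511, 0.2381]
tool_rot: [0.003, 0.433, 0.901, -0.001]
force: [0.7, 0.7, -0.1]
finger_gap: 1.002
```

```bash
python3 - <<'E'
from snap import *
im,c=snap("w11")
cv2.imwrite("pics/top11.png",get_image("top"))
E
```

```text
t 9.65 pos [ 484.6  -351.09  238.12] tooly 38.69 tilt [ 0.003   0.4329  0.9014 -0.0013] vel 0.02
```

View pics/w11.png

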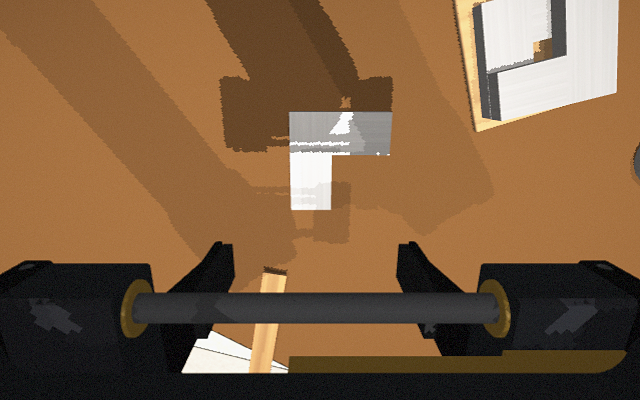

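View pics/top11.png

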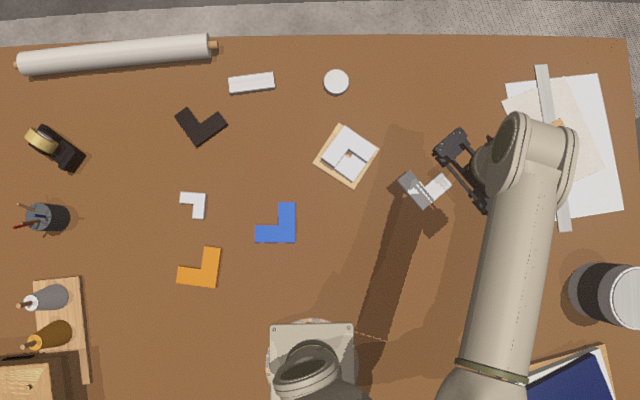

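```bash
python3 - <<'E'
from h import *
c=np.load("w11.npy",allow_pickle=True).item();im=cv2.imread("pics/w11.png")
for v in(70,85): wfit(im,c,(310,180),[.4825,-.3235,np.radians(-51.4)],.02,sth=70,vth=v,name=f"pics/f11_{v}.png")
ct=calibration("top");t=cv2.imread("pics/top11.png")
h=cv2.cvtColor(t,cv2.COLOR_BGR2HSV)
print(h[175,350],h[135,340],h[145,350])
cv2.imwrite("pics/t11c.png",cv2.resize(t[110:205,300:395],None,fx=6,fy=6,interpolation=cv2.INTER_CUBIC))
E
```

```text
[ 482.25 -322.78] -51.43 res 78.6 area 6741
[ 482.5 -323.1] -51.24 res 64.4 area 6686
[165   2 217] [170   3 220] [170   4 218]
```

View pics/f11_85.png

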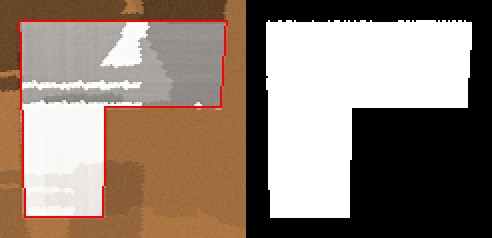

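View pics/t11c.png

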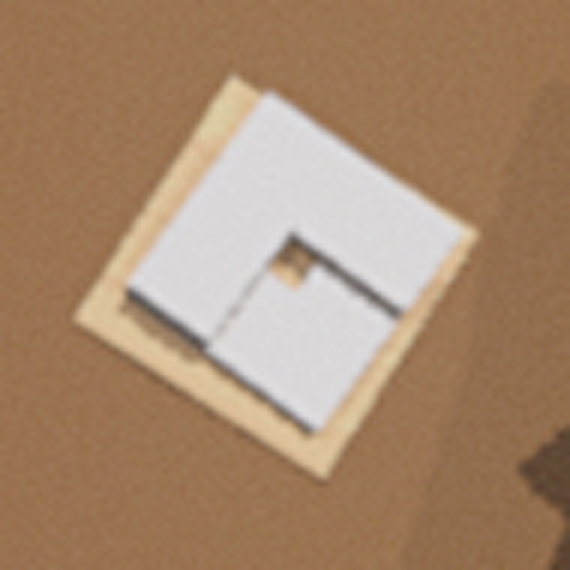

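>>> jog_arm(commands=[1,-0.004,-0.002,-0.04,0.005,0.004,0,1,-0.004,-0.002,-0.08,0.005,0.004,0,1,-0.004,-0.002,-0.12,0.005,0.004,0,1,-0.004,-0.002,-0.16,0.005,0.004,0,1,-0.004,-0.002,-0.195,0.005,0.004,0,1,-0.004,-0.002,-0.215,0.005,0.004,0,1,-0.004,-0.002,-0.217,0.005,0.004,0,1,-0.004,-0.002,-0.217,0.005,0.004,0])

```text
t: 10.55
position: [0.4817, -0.3514, 0.0217]
tool_rot: [0.0, 0.431, 0.902, 0.0]
force: [-0.1, -0.1, -0.8]
finger_gap: 0.999
```

```bash
python3 snap.py w12
```

```text
t 10.55 pos [ 481.71 -351.37   21.71] tooly 38.89 tilt [2.000e-04 4.314e-01 9.022e-01 1.000e-04] vel 0.024
```

View pics/w12.png

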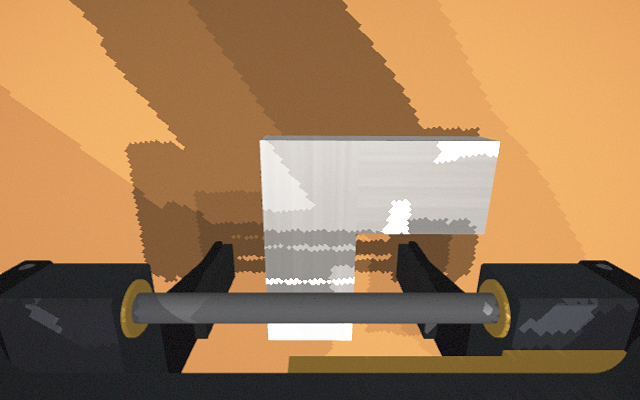

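>>> jog_arm(commands=[1,-0.001,-0.0015,-0.006,0,0,-0.005,1,-0.001,-0.0015,-0.0095,0,0,-0.005,-1,-0.001,-0.0015,-0.0095,0,0,-0.005,-1,-0.001,-0.0015,-0.0095,0,0,-0.005,-1,-0.001,-0.0015,-0.0095,0,0,-0.005,-1,-0.001,-0.0015,-0.0095,0,0,-0.005,-1,-0.001,-0.0015,-0.0095,0,0,-0.005,-1,-0.001,-0.0015,-0.0095,0,0,-0.005,-1,-0.001,-0.0015,-0.0095,0,0,-0.005,-1,-0.001,-0.0015,-0.0095,0,0,-0.005], squeeze=55)

```text
t: 11.6
position: [0.4811, -0.3535, 0.0131]
tool_rot: [0.001, 0.434, 0.901, -0.0]
force: [-0.5, -0.7, 0.5]
finger_gap: 0.522
```

>>> jog_arm(commands=[-1,0,0,0,0,0,0,-1,0,0,0,0,0,0], squeeze=60)

```text
t: 11.8
position: [0.481, -0.3535, 0.013]
tool_rot: [0.001, 0.434, 0.901, -0.0]
force: [-0.8, 0.3, -0.5]
finger_gap: 0.523
```

```bash
python3 - <<'E'
from snap import *
im,c=snap("w13");print(monitor.get_state()["finger_gap"])
cv2.imwrite("pics/w13c.png",cv2.resize(im[100:350,230:520],None,fx=2.4,fy=2.4,interpolation=cv2.INTER_CUBIC))
E
```

```text
t 11.8 pos [ 481.02 -353.52   13.03] tooly 38.57 tilt [ 9.000e-04  4.339e-01  9.010e-01 -2.000e-04] vel 0.001
0.5183049013897503
```

View pics/w13c.png

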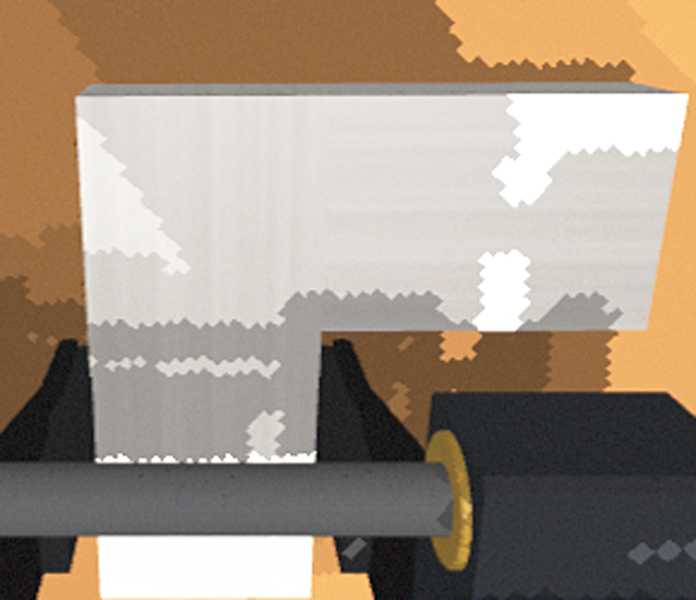

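```bash
python3 - <<'E'
from h import *
c=np.load("w13.npy",allow_pickle=True).item()
P=lambda x,y:((x+.5)/2.4-.5+230,(y+.5)/2.4-.5+100)
a=np.radians(128.57);ex=np.array([np.cos(a),np.sin(a)]);ey=np.array([ex[1],-ex[0]])
T=np.array([.48102,-.35352])
for n,p in(("cornerL",P(77,97)),("R",P(688,94)),("notch",P(322,331)),("nR",P(646,330))):
    g=ground(c,p,.02); print(n,"toolx,y:",np.round([(g-T)@ex*1000,(g-T)@ey*1000],2))
E
```

```text
cornerL toolx,y: [ 65.73 -21.79]
R toolx,y: [66.17 88.13]
notch toolx,y: [19.91 24.33]
nR toolx,y: [20.08 88.21]
```

>>> jog_arm(commands=[-1,0,0,0.04,0,0,0,-1,0,0,0.085,0,0,0,-1,0.01,0.03,0.1,0,0,0.05,-1,0.027,0.065,0.1,0,0,0.1,-1,0.045,0.1,0.1,0,0,0.15,-1,0.062,0.14,0.1,0,0,0.2,-1,0.08,0.18,0.1,0,0,0.244,-1,0.0897,0.205,0.1,0,0,0.244,-1,0.0897,0.2088,0.095,0,0,0.244,-1,0.0897,0.2088,0.085,0,0,0.244])

```text
t: 12.85
position: [0.571, -0.1438, 0.0979]
tool_rot: [0.001, 0.32, 0.947, -0.0]
force: [-0.3, -0.2, -2.0]
finger_gap: 0.521
```

>>> jog_arm(commands=[-1,0,0,-0.01,0,0,0,-1,0,0,-0.01,0,0,0,-1,0,0,-0.01,0,0,0])

```text
t: 13.15
position: [0.5705, -0.1449, 0.0874]
tool_rot: [0.001, 0.321, 0.947, -0.0]
force: [-0.3, 0.4, -2.1]
finger_gap: 0.521
```

```bash
python3 - <<'E'
from snap import *
im,c=snap("w14");print(monitor.get_state()["finger_gap"])
cv2.imwrite("pics/w14c.png",cv2.resize(im[100:350,230:520],None,fx=2.4,fy=2.4,interpolation=cv2.INTER_CUBIC))
E
```

```text
t 13.15 pos [ 570.5  -144.86   87.38] tooly 52.57 tilt [ 7.000e-04  3.209e-01  9.471e-01 -2.000e-04] vel 0.012
0.5227599023526963
```

View pics/w14c.png

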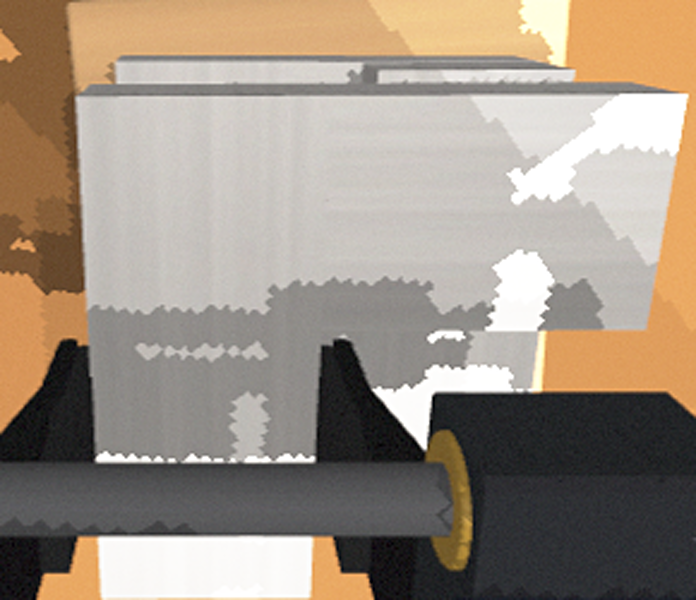

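```bash
cat > rel.py <<'E'
from h import *
def rel(n,T,ty,pts):
    c=np.load(n+".npy",allow_pickle=True).item()
    P=lambda x,y:((x+.5)/2.4-.5+230,(y+.5)/2.4-.5+100)
    a=np.radians(ty+90);ex=np.array([np.cos(a),np.sin(a)]);ey=np.array([ex[1],-ex[0]])
    for k,p,z in pts:
        g=ground(c,P(*p),z)-np.array(T)/1000; print(k,np.round([g@ex*1000,g@ey*1000],2))
E
python3 - <<'E'
from rel import *
rel("w14",(570.5,-144.86),52.57,[("L2mid",(378,69.5),.048),("L2R",(574,69.5),.048),("footL",(117,61),.028),("footMid",(340,60.5),.028),("pL",(77,96.5),.0944),("pR",(688,93.5),.0944)])
E
```

```text
L2mid [65.82 41.86]
L2R [65.78 87.77]
footL [ 66.12 -21.38]
footMid [66.2 36.1]
pL [ 65.5  -21.73]
pR [65.94 88.11]
```

>>> jog_arm(commands=[-1,0,0,-0.006,0,0,0,-1,0,0,-0.012,0,0,0,-1,0,0,-0.018,0,0,0,-1,0,0,-0.021,0,0,0,-1,0,0,-0.023,0,0,0,-1,0,0,-0.023,0,0,0,-1,0,0,-0.023,0,0,0])

```text
t: 13.9
position: [0.571, -0.1446, 0.065]
tool_rot: [0.001, 0.321, 0.947, -0.0]
force: [-0.1, -1.1, -2.5]
finger_gap: 0.517
```

```bash
python3 - <<'E'
from snap import *
im,c=snap("w15");print(monitor.get_state()["force"])
cv2.imwrite("pics/w15c.png",cv2.resize(im[100:350,230:520],None,fx=2.4,fy=2.4,interpolation=cv2.INTER_CUBIC))
E
```

```text
t 13.9 pos [ 571.   -144.62   65.  ] tooly 52.59 tilt [ 1.200e-03  3.207e-01  9.472e-01 -1.000e-04] vel 0.004
[ 0.040586    0.20685991 -2.63272591]
```

View pics/w15c.png

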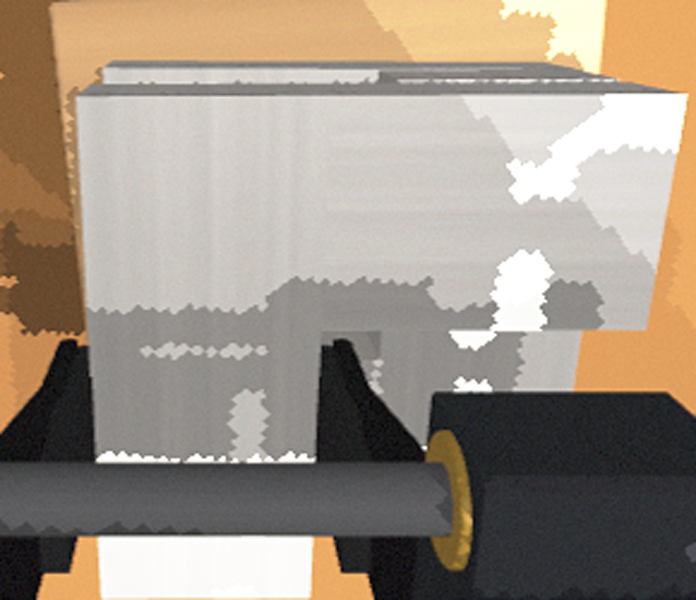

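>>> jog_arm(commands=[-1,-0.0004,-0.0002,-0.001,0,0,0,-1,-0.0004,-0.0002,-0.002,0,0,0,-1,-0.0004,-0.0002,-0.003,0,0,0,-1,-0.0004,-0.0002,-0.0035,0,0,0,-1,-0.0004,-0.0002,-0.0038,0,0,0,-1,-0.0004,-0.0002,-0.0038,0,0,0])

```text
t: 14.55
position: [0.5706, -0.1448, 0.0612]
tool_rot: [0.001, 0.321, 0.947, -0.0]
force: [0.7, 0.1, -2.0]
finger_gap: 0.52
```

```bash
python3 - <<'E'
from snap import *
im,c=snap("w16");print(monitor.get_state()["force"])
E
```

```text
t 14.55 pos [ 570.61 -144.82   61.22] tooly 52.59 tilt [ 1.200e-03  3.207e-01  9.472e-01 -1.000e-04] vel 0.003
[ 0.27930852 -0.57963342 -3.51205683]
```

>>> jog_arm(commands=[-1,0,0,-0.0003,0,0,0,-1,0,0,-0.0006,0,0,0,-1,0,0,-0.0006,0,0,0])

```text
t: 14.9
position: [0.5707, -0.1449, 0.061]
tool_rot: [0.001, 0.321, 0.947, -0.0]
force: [-2.4, -0.1, 4.4]
finger_gap: 0.521
```

Contact. Release and retreat straight up, then aside for checks.

>>> jog_arm(commands=[-0.5,0,0,0,0,0,0,0.3,0,0,0,0,0,0,0.7,0,0,0,0,0,0,0.9,0,0,0,0,0,0,0.9,0,0,0,0,0,0,0.9,0,0,0.005,0,0,0,0.9,0,0,0.02,0,0,0,0.9,0,0,0.06,0,0,0,0.9,0,0,0.1,0,0,0,0.9,0,0,0.15,0,0,0])

```text
t: 15.9
position: [0.5701, -0.1445, 0.2129]
tool_rot: [0.001, 0.32, 0.947, -0.0]
force: [-0.1, -0.3, 0.2]
finger_gap: 0.948
```

>>> jog_arm(commands=[0.9,0,0,0.02,0,0,0,0.9,-0.01,-0.05,0.02,0,0,0,0.9,-0.02,-0.1,0.02,0,0,0,0.9,-0.03,-0.15,0.02,0,0,0,0.9,-0.03,-0.15,0.02,0,0,0,0.9,-0.03,-0.15,0.02,0,0,0])

```text
t: 16.5
position: [0.5396, -0.2959, 0.2337]
tool_rot: [0.001, 0.322, 0.947, 0.0]
force: [0.4, 1.2, 0.7]
finger_gap: 0.949
```

```bash
python3 - <<'E'
from snap import *
snap("w17")
t=get_image("top");cv2.imwrite("pics/top17.png",t);s=get_image("scene");cv2.imwrite("pics/sc17.png",s)
A=cv2.resize(t[110:205,300:395],(560,560),interpolation=cv2.INTER_CUBIC)
cv2.imwrite("pics/t17c.png",A);cv2.imwrite("pics/s17c.png",cv2.resize(s[150:260,210:340],None,fx=5,fy=5,interpolation=cv2.INTER_CUBIC))
E
```

```text
t 16.5 pos [ 539.56 -295.94  233.73] tooly 52.45 tilt [1.100e-03 3.219e-01 9.468e-01 1.000e-04] vel 0.043
```

View pics/t17c.png

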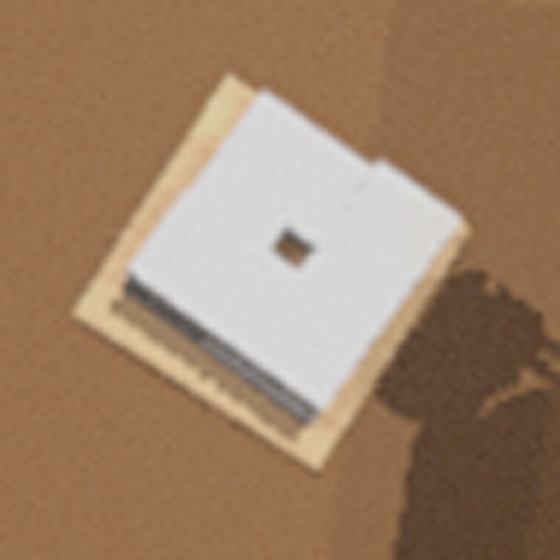

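View pics/s17c.png

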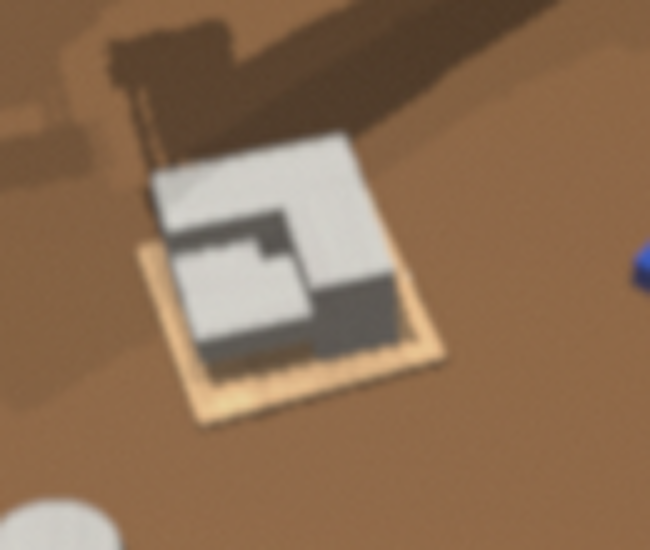

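View pics/w17.png

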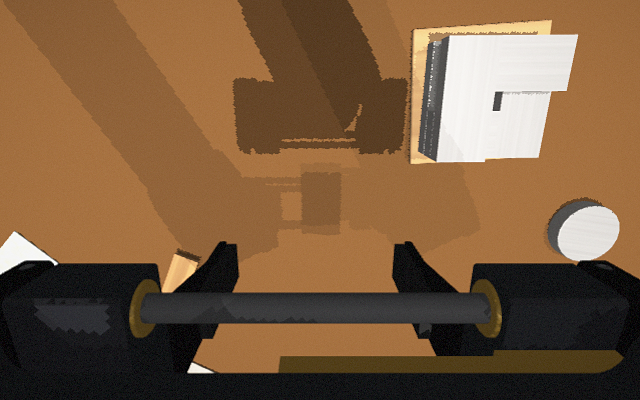

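Stack looks square; check numerically by overlaying the ideal outlines for all three layers (using the original foot fit) on both fixed views.

```bash
python3 - <<'E'
from h import *
from numpy import radians as r
def sq(p,z): return world(p,z,np.array([[-43,-43],[67,-43],[67,67],[-43,67]])/1000)
out=[]
for n,f,box,fp in(("top","top17",(300,110,395,205),(.5641,-.1163,r(-37.5))),("scene","sc17",(215,145,310,240),(.5664,-.1148,r(-38)))):
    c=calibration(n);im=cv2.imread(f"pics/{f}.png");h=cv2.cvtColor(im,cv2.COLOR_BGR2HSV)
    x0,y0,x1,y1=box;k=4
    o=cv2.resize(im[y0:y1,x0:x1],None,fx=k,fy=k,interpolation=cv2.INTER_CUBIC)
    R=lambda p:np.array([[np.cos(p[2]),-np.sin(p[2])],[np.sin(p[2]),np.cos(p[2])]])@[.0235,.0235]
    l2=(*(np.array(fp[:2])+R(fp)),fp[2]+np.pi)
    for p,z,col in((fp,.028,(0,200,0)),(l2,.048,(255,0,0)),(fp,.068,(0,0,255))):
        q=(proj(c,world(p,z))-[x0,y0]+.5)*k-.5
        cv2.polylines(o,[np.round(q*16).astype(np.int32)],True,col,1,cv2.LINE_AA,shift=4)
    out.append(o)
cv2.imwrite("pics/ov.png",np.hstack(out))
E
```

```text
(no output)
```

View pics/ov.png

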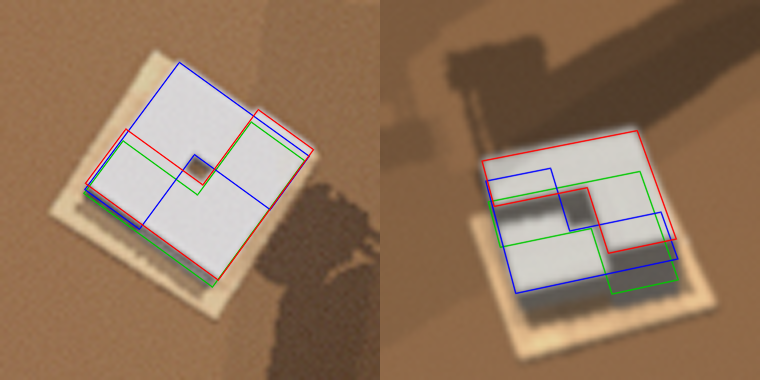

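```bash
python3 -c "
from cell import order,monitor
print(order.hand_in());print(monitor.get_state()['t'])"
```

```text
the job is handed in; nothing more can be done
None
the job is handed in; nothing more can be done
```

Both large bare-aluminium weights are now flat on the pile, and I handed the job in. The left one (seen at top-image pixel 262,158) went on first, half turned from the bottom weight. The right one (425,188) went on second, half turned back. The job took about 17 s of the 67 s allowed.

**Final checks:**
- **Before release:** in the wrist picture the second weight's outer edges lay within about 0.5 mm of the two weights below. The arm then drifted about 0.5 mm while lowering, and I corrected that before release.
- **After release:** ideal outlines of all three layers, drawn from the bottom weight's original position, matched the top and scene pictures to about 1 mm. So the bottom weight did not visibly move.
- **Force and clearance:** contact force read about 4 N when the second weight touched down. The arm stood well clear of the pile at hand-in. I never touched the small weight or the look-alikes.

**What disagreed:** the wrist and top cameras differed by 1–2 mm in absolute position, which is within calibration. I therefore did the final alignment by comparing edges within one wrist picture. The final check was from pictures only.

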